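# Hang the washed napkin ring to dry on its bar

## Robot

A 6-joint arm with a two-finger parallel gripper is mounted at the origin on the work surface. World frame = base frame: x ahead of the robot, y to its left, z up, the work surface at z = 0. Lengths are in m, angles in rad, forces in N, time in s.
With the tool pointing down it reaches from about 0.4 to 0.925 m from the base axis. Payload 12.5 kg.
Tool frame: the origin (TCP) lies between the finger pads; the fingertips stand 19 mm ahead of it and the grasp point (between the pads) is the TCP; z points along the fingers, y is the line along which they close (so a half turn about z gives the same grasp; the last joint's range is limited). The gripper opens to 95 mm and grips with 3 to 60 N. Pads are 20 mm wide; open, the fingers measure 119 mm over their backs; the gripper's body (75 mm by 180 mm) begins 59 mm behind the grasp point.
Start: joints at [-1.232, 0.491, 1.559, -0, 1.092, -0.106], TCP at [0.269, -0.564, 0.234] pointing down, gripper open.
Joint ranges: [-3.1, 3.1], [-0.84, 2.19], [0.05, 2.79], [-1.13, 4.28], [0.06, 2.93], [-2.69, 2.69]. Speed limits (rad/s): [2.22, 2.22, 2.79, 3.14, 3.14, 3.14].

## Interface

Orientations are given as a unit quaternion [w, x, y, z].
In Python, from cell import sensors, imaging, ctrl gives the robot as it stands.
- The arm moves only by the shell command python3 -m handwheel 'ROWS' [OPENING] [FORCE]. ROWS is a JSON object of lists of equal length, an entry for each row: "dp": the shift along the tool's x, y, z in mm, a list of three; "delta_rot": the turn, a rotation vector about the tool's x, y, z in rad, a list of three. A call has exactly 5 rows; each row is the pose to reach, as a shift and turn from the pose commanded when the call began, along the tool's axes at that moment; what a row does not reach only later rows make up. A row lasts 1/10 s, in which the tool goes at most 50 mm and 8.59 degrees, less where a joint would pass 70% of its speed; a pose out of reach is approached as far as the arm can. A call with a gripper value outside its range is refused whole. OPENING is the gripper command: -1 is fully open, 1 is shut, values between are in proportion, set as the call begins (- or left out, the last holds). The fingers move at their own pace and stop on an object; FORCE is the grip in N (left out, the last holds). Time passes only in rows, so rows that repeat a pose let the fingers close, or fill a call up. It gives the time, the measured TCP pose, the force, the opening and the grip force at its end, in the units of the state.
- sensors.state(): the state, without advancing time (a new reading comes with each control period).
- imaging.get_image(name): name is "side" or "top" or "wrist"; returns a dict with "frame" (384x512x3 uint8, blue, green, red), "fov_y" (degrees; the focal length in pixels is half the picture's height over the tangent of half this angle, whatever the lens; pixels are square), "cx", "cy" (the principal point, pixels), "k1" (the pictures are not rectified: a ray, as slopes to the right and down, at radius r is drawn at 1 + k1 r^2 times it, then the intrinsics apply), "cam_to_world" (4x4, takes a point from camera to world coordinates); the wrist camera has in their place "hand_eye" (4x4, takes a point from camera to tool coordinates, whose origin is the TCP and whose axes are the flange's). Camera axes: x right, y down, z forward; pixel columns grow to the right and rows downward; lengths in m; the calibration is good to about 2 mm. A picture is of the moment at which its call begins: read the wrist's pose just before it. There is no depth.
- ctrl.hand_in(): hands the job in; it is judged then, once.
Trained networks look in a picture, given as the dict that the camera call returned (one of the last four; its "shot" number tells which), for a name from the list of things; names that differ only in an ending like _2 or _b are one class to them, and where a whole thing is asked for, a point or a joint stands for the part that bears it (a point fixed in the world has none). Each returns a list of dicts, best first, with "confidence" (0 to 1); they miss things now and then, are a little off and sometimes report something else, mostly with a low value. They report only what shows in the picture. A call takes as long as a camera call. They do not tell look-alikes from the thing itself.
- imaging.boxes_of(picture, target): "centre" ([row, column] in pixels, amid what is visible of it).
- imaging.tip_of(picture, target): "centre" ([row, column] in pixels: a listed point, or the origin of a listed thing).
The state is a dict: "time": time; "joint_pos": joint angles; "dq": joint speeds; "effort": joint torques, N m; "tcp_pos": TCP position; "tool_rot": TCP orientation; "force": force on the tool from outside, world axes, zero at the start; "wrist_torque": the same for the moment, N m; "finger_gap": finger opening in m; "gripper_force": force on a finger pad.
Only numpy, scipy, OpenCV 4.12 (cv2) and the standard library are available. Lean on these libraries where they do the work, as an engineer would, in place of code of your own. Each camera call takes 0.05 s, during which the arm holds its last target. There are 200 camera calls.

## Task

Pick up the drying bar by its wooden handle, thread it through the blue napkin ring and lift the ring on it, without the gripper touching the ring. Carry it over and lay the bar in both V-notches of the white stand, so that the ring hangs still from the bar between the two posts, then let go. Leave the yellow ring and the other things where they are.

Things in the scene. Friction and masses are not known exactly. Their poses are not given: they have to be found in the camera images.
- bar_grip (a point): The drying bar's grip: centre of its pale wooden handle, a block 60 mm long (along x), 22 mm wide (y), 26 mm tall (z), so 13 mm above the table at the start. x points along the bar from handle to tip, z up. The bar (about 90 g) lies level on the handle and the ball at its tip.
- bar_mid (a point): A point on the axis of the bar's round steel rod, 95 mm ahead of bar_grip along x; same axes. The rod is 12 mm thick, starts at the handle's front face (65 mm behind this point) and ends in a steel ball 26 mm across centred 75 mm ahead of this point; the bar is about 213 mm long over all.
- blue_ring_center (a point): The blue napkin ring: centre of a square block 66 x 66 mm (y, z) and 40 mm long (x) with a round bore 46 mm across along x, open at both ends. It stands on one flat side, so its bore is level and its axis is 33 mm above the table at the start. About 70 g; it does not roll. It hangs on the rod with its centre about 17 mm below the rod's axis.
- yellow_ring_center (a point): The yellow napkin ring, the same shape and size; bystander. Centre of the block, x along its bore. The two rings may stand in either place.
- stand: The stand, fixed: white base 150 x 80 mm, 12 mm thick, origin under its centre, with two steel posts (8 mm thick along x) 45 mm either side along x, 82 mm clear between them. Each ends in an open V-notch (90 degrees, 40 mm wide at the mouth, bottom of the V 100 mm and prong tips 120 mm above the table).
- stand_seat (a point): Seat point of the stand, 108.5 mm above the table, half-way between the two notches, where the axis of a rod lying in both passes; x runs along that axis, z up. The bar may lie either way round; stand, rings and bar start with their x axes the same way within about 0.5 rad.
- jar: lidded glass jar, 76 mm across, 88 mm tall; origin under its centre
- saucer: white ceramic saucer, 140 mm across, 18 mm tall; origin under its centre
- squeezer_cup: bowl of the white plastic squeezer, 104 mm across, 55 mm tall; origin under its centre
- squeezer_cone: reamer cone of the white plastic squeezer, 100 mm across, 58 mm tall; origin under its centre
- mug: blue ceramic mug, 76 mm across, 85 mm tall; origin under its centre
- shaker: steel salt shaker, 42 mm across, 74 mm tall; origin under its centre
- blue_ring: The same blue ring; origin under its centre, 33 mm below blue_ring_center; same axes.
- bar: The same drying bar; origin on its underside below the joint of handle and rod, 30 mm ahead of bar_grip and 13 mm below it; same axes.
There are look-alikes about, which are no part of the job. There is more than one size of the blue_ring; the job needs the middle-sized. There is more than one size of the bar; the job needs the smaller.

How it is judged:
On the way:
1. the blue ring is threaded on the bar's rod and lifted clear of the table (x of blue_ring_center in the frame of bar_mid between -0.065 and 0.055 m and distance between blue_ring_center and bar_mid below 0.065 m and angle between the x axis of bar_mid and the x axis of blue_ring_center, either way round below 0.5 rad and height (world z) of blue_ring_center above 0.06 m), for 0.2 s.
At the end, for the whole second after the job is handed in: Rod lies in both notches (its middle within 20 mm along, 5 mm across and in height of the seat, within 0.06 rad); blue ring hangs from it between the posts (within 30 mm of the middle, 15 mm sideways, centre 9 to 24 mm below the rod axis); ring below 0.04 m/s, bar below 0.03 m/s; released (x of bar_mid in the frame of stand_seat between -0.02 and 0.02 m and y of bar_mid in the frame of stand_seat between -0.005 and 0.005 m and z of bar_mid in the frame of stand_seat between -0.005 and 0.005 m and angle between the x axis of bar_mid and the x axis of stand_seat, either way round below 0.06 rad and x of blue_ring_center in the frame of stand_seat between -0.03 and 0.03 m and y of blue_ring_center in the frame of stand_seat between -0.015 and 0.015 m and z of blue_ring_center in the frame of stand_seat between -0.024 and -0.009 m and linear speed of blue_ring below 0.04 m/s and linear speed of bar below 0.03 m/s); the robot touches nothing.
It fails at once if the gripper or arm touches the blue ring (over 1 N) (contact force between any of the fingers, the arm and blue_ring above 1 N).
It fails at once if a bystander is moved more than 25 mm from its place (distance of any of yellow_ring_center, jar, saucer, squeezer_cup, squeezer_cone, mug, shaker from where it was at the start of the episode above 0.025 m).
It also fails if it takes over 61 s, if anything falls off the work surface, if the arm or the gripper's body presses on something with over 40 N, if the wrist force passes 120 N, or if a joint passes its speed limit or range.

## Working session

There is one attempt and no reset: what is moved stays moved. The work goes in short steps, Python scripts to look and compute and a shell command to move; the robot and the scene stay as the last step left them, time stands still between calls to the robot, and variables do not carry over. Pictures are saved under pics/ and viewed, at most 10 in all, crops included, and the job is handed in when it is done.

```bash
ls; mkdir -p pics; cat > h.py <<'E'
import numpy as np,cv2
from cell import sensors,imaging,ctrl
from scipy.spatial.transform import Rotation as R
def T_tool():
    s=sensors.state();T=np.eye(4);q=s['tool_rot'];T[:3,:3]=R.from_quat([q[1],q[2],q[3],q[0]]).as_matrix();T[:3,3]=s['tcp_pos'];return T
def shot(name):
    T=T_tool();p=imaging.get_image(name)
    p['T']=T@np.array(p['hand_eye']) if name=='wrist' else np.array(p['cam_to_world']);return p
def ray(p,rc):
    h=p['frame'].shape[0];f=h/2/np.tan(np.radians(p['fov_y'])/2)
    d=np.array([(rc[1]-p['cx'])/f,(rc[0]-p['cy'])/f]);u=d.copy()
    for _ in range(30):u=d/(1+p['k1']*(u@u))
    return p['T'][:3,3],p['T'][:3,:3]@np.array([u[0],u[1],1])
def onz(p,rc,z):
    o,d=ray(p,rc);return o+d*(z-o[2])/d[2]
def proj(p,X):
    h=p['frame'].shape[0];f=h/2/np.tan(np.radians(p['fov_y'])/2)
    c=p['T'][:3,:3].T@(np.array(X)-p['T'][:3,3]);u=c[:2]/c[2];u=u*(1+p['k1']*(u@u));return [u[1]*f+p['cy'],u[0]*f+p['cx']]
E
python3 - <<'E'
from h import *
ps={n:shot(n) for n in('top','side')}
cv2.imwrite('pics/a.png',np.hstack([cv2.resize(ps['top']['frame'],(512,384)),]))
cv2.imwrite('pics/b.png',ps['side']['frame'])
Z=dict(bar_grip=.013,bar_mid=.013,blue_ring_center=.033,yellow_ring_center=.033,stand=0,stand_seat=.1085,jar=0,saucer=0,squeezer_cup=0,squeezer_cone=0,mug=0,shaker=0)
for n in ps:
  print(n,ps[n]['T'][:3,3].round(3),ps[n]['k1'])
  for t,z in Z.items():
    print(t,[(np.round(d['centre']).astype(int).tolist(),round(d['confidence'],2),onz(ps[n],d['centre'],z)[:2].round(3).tolist()) for d in imaging.tip_of(ps[n],t)[:4]])
E
```

```text
pics
top [ 0.381 -0.015  1.229] -0.11450303252660976
bar_grip [([224, 229], 0.74, [0.455, 0.06]), ([267, 369], 0.6, [0.321, -0.392]), ([205, 343], 0.52, [0.52, -0.309])]
bar_mid [([206, 315], 0.74, [0.515, -0.218]), ([154, 363], 0.69, [0.691, -0.381]), ([281, 338], 0.65, [0.276, -0.29]), ([130, 313], 0.44, [0.772, -0.214])]
blue_ring_center [([252, 210], 0.68, [0.363, 0.117])]
yellow_ring_center [([172, 245], 0.71, [0.621, 0.011]), ([199, 159], 0.23, [0.531, 0.286])]
stand [([202, 160], 0.6, [0.522, 0.289])]
stand_seat [([198, 147], 0.63, [0.523, 0.303])]
jar [([129, 250], 0.92, [0.775, -0.003])]
saucer [([144, 145], 0.55, [0.719, 0.351])]
squeezer_cup [([154, 361], 0.86, [0.697, -0.38]), ([173, 245], 0.44, [0.625, 0.01])]
squeezer_cone [([131, 315], 0.63, [0.774, -0.223])]
mug [([133, 201], 0.72, [0.762, 0.164]), ([202, 158], 0.66, [0.525, 0.299]), ([224, 230], 0.53, [0.454, 0.057])]
shaker [([135, 273], 0.7, [0.758, -0.081])]
side [ 0.519 -0.761  0.669] -0.09595484316798447
bar_grip [([314, 242], 0.83, [0.524, -0.32]), ([352, 133], 0.8, [0.314, -0.4])]
bar_mid [([278, 230], 0.8, [0.499, -0.224]), ([302, 123], 0.78, [0.269, -0.285]), ([180, 315], 0.71, [0.759, 0.147])]
blue_ring_center [([188, 190], 0.74, [0.383, 0.092]), ([183, 313], 0.73, [0.743, 0.104]), ([216, 169], 0.64, [0.336, -0.028]), ([195, 213], 0.61, [0.449, 0.056])]
yellow_ring_center [([205, 271], 0.78, [0.61, 0.006]), ([240, 329], 0.31, [0.743, -0.133])]
stand [([159, 239], 0.62, [0.527, 0.297])]
stand_seat [([131, 238], 0.75, [0.526, 0.293])]
jar [([215, 328], 0.82, [0.77, -0.004])]
saucer [([150, 293], 0.58, [0.718, 0.352])]
squeezer_cup [([341, 327], 0.64, [0.691, -0.384])]
squeezer_cone [([278, 349], 0.89, [0.775, -0.225]), ([216, 326], 0.71, [0.763, -0.005])]
mug [([184, 312], 0.79, [0.75, 0.147])]
shaker [([240, 331], 0.55, [0.758, -0.099])]
```

View pics/a.png

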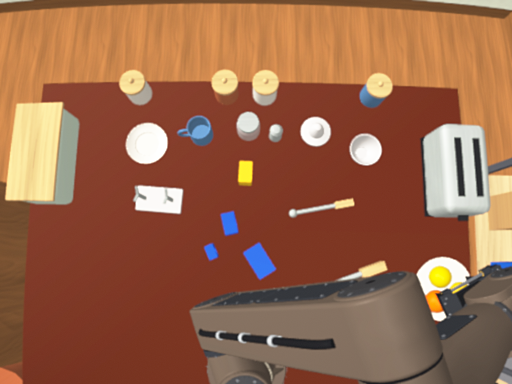

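View pics/b.png

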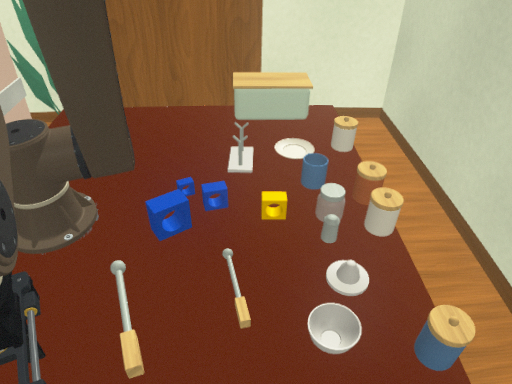

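Top view: blue rings are small (252,210), middle (223,229) and large (260,260). The bars are short (205,343; ball 213,293) and long (267,369, partly under the arm). The middle ring and the short bar at (205,343) fit the description. I'll confirm this in a crop and measure their axes.

```bash
cat > m.py <<'E'
from h import *
p=shot('top');im=p['frame'];hsv=cv2.cvtColor(im,cv2.COLOR_BGR2HSV)
cv2.imwrite('pics/c.png',cv2.resize(im[120:300,120:400],None,fx=2.8,fy=2.8,interpolation=cv2.INTER_CUBIC))
def rect(mask,z,name):
    n,l,st,c=cv2.connectedComponentsWithStats(mask.astype('uint8'))
    for i in range(1,n):
        if st[i,4]<25: continue
        ys,xs=np.nonzero(l==i)
        if ys.min()<100 or ys.max()>285: continue
        w=np.array([onz(p,(r,q),z)[:2] for r,q in zip(ys,xs)]).astype(np.float32)
        r=cv2.minAreaRect(w*1000)
        print(name,c[i].round(0),st[i,4],'ctr',np.round(w.mean(0),4),'rect',np.round(r[0],0),np.round(r[1],0),round(r[2],1))
blue=(abs(hsv[...,0].astype(int)-113)<10)&(hsv[...,1]>190)&(hsv[...,2]>90)
rect(blue,.06,'blue')
rect((abs(hsv[...,0].astype(int)-27)<6)&(hsv[...,1]>180)&(hsv[...,2]>120),.06,'yel')
m=(hsv[...,1]<150)&(hsv[...,2]>110);m[:,:280]=0;m[:195]=0;m[225:]=0;m[:,370:]=0
rect(m,.02,'bar')
m=(hsv[...,1]<60)&(hsv[...,2]>150);m[:180]=0;m[220:]=0;m[:,:125]=0;m[:,190:]=0
rect(m,.012,'stand')
E
python3 m.py
```

```text
blue [229. 223.] 235 ctr [0.454  0.0571] rect [454.  57.] [63. 36.] 12.6
blue [211. 251.] 107 ctr [0.3661 0.1109] rect [366. 111.] [39. 26.] 23.4
blue [259. 261.] 495 ctr [ 0.3399 -0.0366] rect [340. -36.] [89. 51.] 32.8
blue [503. 264.] 58 ctr [ 0.3258 -0.8322] rect [ 323. -827.] [70. 13.] 88.8
yel [245. 172.] 292 ctr [0.6154 0.0102] rect [615.  10.] [74. 38.] 0.8
bar [322. 207.] 489 ctr [ 0.511  -0.2388] rect [ 510. -237.] [ 31. 220.] 10.3
stand [158. 199.] 1159 ctr [0.5322 0.2943] rect [532. 297.] [161.  83.] 86.1
```

View pics/c.png

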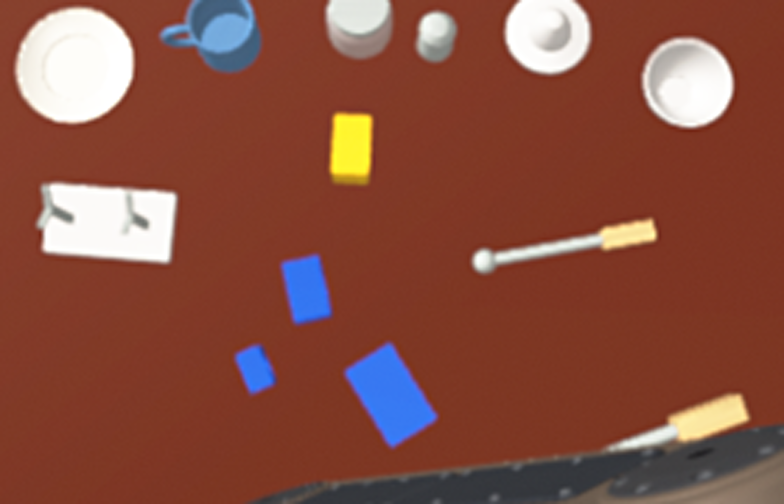

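Confirmed: the middle ring measures 63x36 mm at (454,57) mm, with its bore axis at 102.6°. The short bar is about 215 mm long, at 100°, with its grip near (523,-312) mm. Next I work out the move to hover over the grip.

```bash
cat > go.py <<'E'
# usage: go.py x y z(mm) baryaw(deg): remaining shift in tool axes (mm) and turn (rad); tool y is across the bar
import sys
from h import *
x,y,z,b=map(float,sys.argv[1:5]);T=T_tool();s=sensors.state()
best=None
for k in(90,-90):
    a=np.radians(b+k);Y=np.array([np.cos(a),np.sin(a),0]);Z=np.array([0,0,-1.]);G=np.c_[np.cross(Y,Z),Y,Z]
    rv=R.from_matrix(T[:3,:3].T@G).as_rotvec()
    if best is None or np.linalg.norm(rv)<np.linalg.norm(best):best=rv
d=T[:3,:3].T@(np.array([x,y,z])/1000-T[:3,3])*1000
print('dp',d.round(1),'rot',best.round(4),'| tcp',(T[:3,3]*1000).round(1),'F',np.round(s['force'],1),'q',np.round(s['joint_pos'],2),'gap',s['finger_gap'],'t',s['time'])
E
python3 go.py 521 -312 150 100; python3 -c "
from h import *;print(T_tool().round(3))"
```

```text
dp [ 336.  -119.2   83.7] rot [ 1.0000e-04  1.0000e-04 -1.3006e+00] | tcp [ 269.  -564.2  233.7] F [-0.1 -1.1  0.1] q [-1.23  0.49  1.56  0.    1.09 -0.11] gap 0.09501715124562339 t 1.35
[[ 0.903  0.43   0.     0.269]
 [ 0.43  -0.903 -0.    -0.564]
 [-0.     0.    -1.     0.234]
 [ 0.     0.     0.     1.   ]]
```

```bash
python3 -m handwheel '{"dp":[[40,-14,10],[80,-28,20],[120,-42,30],[160,-56,40],[200,-70,50]],"delta_rot":[[0,0,-0.14],[0,0,-0.28],[0,0,-0.42],[0,0,-0.56],[0,0,-0.7]]}' -1 40; python3 go.py 521 -312 150 100
```

```text
time: 1.85
tcp_pos: [0.4204, -0.4137, 0.1834]
tool_rot: [0.0, 0.839, 0.544, 0.0]
force: [0.0, -0.9, 0.6]
finger_gap: 0.0951
gripper_force: 0.0
dp [133.9  50.3  33.4] rot [ 4.00e-04  4.00e-04 -5.95e-01] | tcp [ 420.4 -413.7  183.4] F [ 0.  -0.9  0.6] q [-0.89  0.5   1.7   0.    0.94 -0.47] gap 0.095097170143204 t 1.85
```

```bash
python3 -m handwheel '{"dp":[[33,12,8],[67,25,17],[100,37,25],[134,50,33],[134,50,33]],"delta_rot":[[0,0,-0.14],[0,0,-0.28],[0,0,-0.42],[0,0,-0.56],[0,0,-0.595]]}'; cat > w.py <<'E'
from h import *
import sys
p=shot('wrist');cv2.imwrite('pics/%s.png'%sys.argv[1],p['frame'])
for t,z in(('bar_grip',.013),('bar_mid',.013),('blue_ring_center',.033)):
    print(t,[(np.round(d['centre']).tolist(),round(d['confidence'],2),onz(p,d['centre'],z)[:2].round(4).tolist()) for d in imaging.tip_of(p,t)[:3]])
im=p['frame'];hsv=cv2.cvtColor(im,cv2.COLOR_BGR2HSV)
m=((abs(hsv[...,0].astype(int)-17)<7)&(hsv[...,1]>60)&(hsv[...,1]<190)&(hsv[...,2]>150)).astype('uint8')
n,l,st,c=cv2.connectedComponentsWithStats(m)
for i in range(1,n):
    if st[i,4]<300: continue
    ys,xs=np.nonzero(l==i);w=np.array([onz(p,q,.026)[:2]*1000 for q in zip(ys,xs)],np.float32);print('wood',st[i],[np.round(v,1) for v in cv2.minAreaRect(w)])
print(T_tool()[:3,3])
E
python3 w.py d
```

```text
time: 2.35
tcp_pos: [0.5223, -0.3105, 0.1496]
tool_rot: [-0.001, 0.642, 0.767, 0.0]
force: [-0.5, -0.2, 0.5]
finger_gap: 0.0952
gripper_force: 0.0
bar_grip [([240.0, 51.0], 0.89, [0.3075, -0.4111]), ([186.0, 257.0], 0.65, [0.5221, -0.3106])]
bar_mid [([117.0, 0.0], 0.94, [0.2607, -0.2852]), ([97.0, 258.0], 0.73, [0.5078, -0.2229])]
blue_ring_center [([162.0, 257.0], 0.48, [0.517, -0.2816]), ([192.0, 255.0], 0.18, [0.5208, -0.3112])]
wood [ 246  159   24   62 1313] [array([ 523.2, -311.3]), array([22.7, 63.7]), np.float64(11.0)]
wood [  14  195   65   50 2232] [array([ 311.2, -385.4]), array([55.4, 56.1]), np.float64(19.0)]
wood [ 88 257  28  50 614] [array([ 371.2, -446.5]), array([67. , 25.3]), np.float64(84.3)]
wood [400 257  27  50 651] [array([ 712.5, -385. ]), array([26.5, 66. ]), np.float64(23.7)]
wood [ 232  317  269   11 1670] [array([ 675.6, -447.5]), array([311.7,  13.5]), np.float64(10.9)]
[ 0.52015458 -0.3138337   0.1507406 ]
```

View pics/d.png

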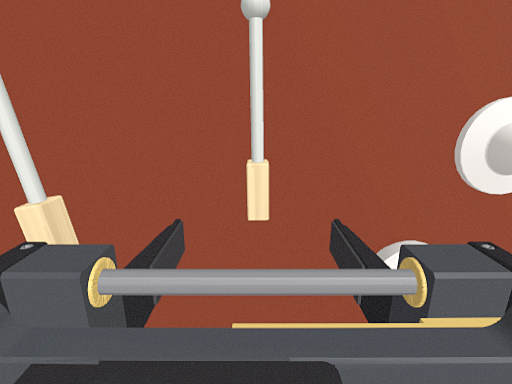

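The handle is centred between the fingers at (258,190), with the rod running to the ball at (255,5). Grip is at (522.5,-311) mm. Descending to z = 23.

```bash
python3 go.py 522.5 -311 23 100.5; python3 -m handwheel '{"dp":[[1,0,35],[2,0,70],[2,0,105],[2,0,120],[2,0,127]],"delta_rot":[[0,0,0],[0,0,0],[0,0,0],[0,0,0],[0,0,0]]}';python3 go.py 522.5 -311 23 100.5;  python3 -m handwheel '{"dp":[[0,0,0],[0,0,0],[0,0,0],[0,0,0],[0,0,0]],"delta_rot":[[0,0,0],[0,0,0],[0,0,0],[0,0,0],[0,0,0]]}' 1 45;python3 go.py 522.5 -311 23 100.5
```

```text
dp [  2.4   2.8 127.7] rot [ 0.0001  0.0003 -0.0158] | tcp [ 520.2 -313.8  150.7] F [-0.   0.2  0.2] q [-0.65  0.56  1.69 -0.    0.89 -0.82] gap 0.09477942911295308 t 2.55
time: 3.05
tcp_pos: [0.5193, -0.312, 0.0227]
tool_rot: [-0.001, 0.646, 0.764, -0.0]
force: [-0.7, -0.8, 1.3]
finger_gap: 0.0948
gripper_force: 0.0
dp [ 0.5  3.3 -0.3] rot [-0.0011 -0.0011 -0.0159] | tcp [ 519.3 -312.    22.7] F [-0.7 -0.8  1.3] q [-0.65  0.74  1.77 -0.    0.64 -0.82] gap 0.09484670000435011 t 3.05
time: 3.55
tcp_pos: [0.5201, -0.3118, 0.0243]
tool_rot: [0.001, 0.645, 0.764, -0.0]
force: [0.3, 0.3, 0.1]
finger_gap: 0.0604
gripper_force: 0.0
dp [0.4 2.4 1.3] rot [ 0.0007  0.0008 -0.0142] | tcp [ 520.1 -311.8   24.3] F [0.3 0.3 0.1] q [-0.65  0.73  1.77 -0.    0.64 -0.82] gap 0.06035690424803969 t 3.55
```

```bash
python3 -m handwheel '{"dp":[[0,0,0],[0,0,0],[0,0,0],[0,0,0],[0,0,0]],"delta_rot":[[0,0,0],[0,0,0],[0,0,0],[0,0,0],[0,0,0]]}' 1 45;  python3 -m handwheel '{"dp":[[0,0,0],[0,0,0],[0,0,0],[0,0,0],[0,0,0]],"delta_rot":[[0,0,0],[0,0,0],[0,0,0],[0,0,0],[0,0,0]]}' 1 45; python3 -m handwheel '{"dp":[[0,0,-30],[0,0,-60],[0,0,-60],[0,0,-60],[0,0,-60]],"delta_rot":[[0,0,0],[0,0,0],[0,0,0],[0,0,0],[0,0,0]]}'; python3 w.py e; python3 go.py 503 -161 83 102.6
```

```text
time: 4.05
tcp_pos: [0.52, -0.3117, 0.0236]
tool_rot: [0.0, 0.645, 0.764, -0.0]
force: [-0.1, -0.9, 0.1]
finger_gap: 0.0219
gripper_force: 45.0
time: 4.55
tcp_pos: [0.5199, -0.3116, 0.0236]
tool_rot: [0.0, 0.645, 0.764, -0.0]
force: [0.0, -0.0, 0.1]
finger_gap: 0.0215
gripper_force: 45.0
time: 5.05
tcp_pos: [0.5195, -0.3113, 0.0827]
tool_rot: [-0.001, 0.645, 0.764, -0.0]
force: [-0.0, -1.0, 0.1]
finger_gap: 0.0218
gripper_force: 45.0
bar_grip [([241.0, 256.0], 0.78, [0.5234, -0.3413])]
bar_mid [([79.0, 259.0], 0.56, [0.5044, -0.2141])]
blue_ring_center [([194.0, 253.0], 0.68, [0.5137, -0.2946])]
wood [237 190  40  79 536] [array([ 521.9, -326.3]), array([30.6, 66.9]), np.float64(10.2)]
wood [ 246  205   29   64 1116] [array([ 525.6, -331.7]), array([21.9, 54.8]), np.float64(9.9)]
wood [  0 219  25  37 616] [array([ 329. , -366.3]), array([35.6, 19.1]), np.float64(85.4)]
wood [  99  318  284   10 1838] [array([ 522.2, -415. ]), array([250.4,   9.8]), np.float64(9.7)]
[ 0.51966099 -0.31144659  0.08275761]
dp [ 1.511e+02  8.900e+00 -1.000e-01] rot [-0.001  -0.001  -0.0509] | tcp [ 519.7 -311.4   82.8] F [ 0.1 -0.3 -1.2] q [-0.65  0.65  1.74 -0.    0.75 -0.82] gap 0.021888754030867826 t 5.25
```

View pics/e.png

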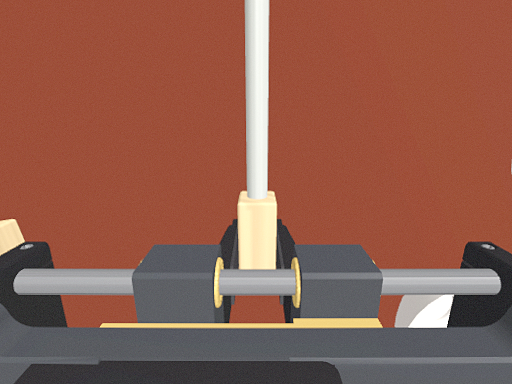

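The bar is held straight, with the handle at (257,235) between the pads and the rod going straight up the image. Now I move to about 40 mm short of the ring and measure it again.

```bash
python3 -m handwheel '{"dp":[[35,2,0],[70,4,0],[110,7,0],[145,9,0],[150,9,0]],"delta_rot":[[0,0,-0.02],[0,0,-0.04],[0,0,-0.05],[0,0,-0.05],[0,0,-0.05]]}'; cat > r.py <<'E'
from h import *
import sys
def blob(p,near,z):
    hsv=cv2.cvtColor(p['frame'],cv2.COLOR_BGR2HSV)
    m=((abs(hsv[...,0].astype(int)-113)<12)&(hsv[...,1]>170)&(hsv[...,2]>60)).astype('uint8')
    n,l,st,c=cv2.connectedComponentsWithStats(m)
    for i in range(1,n):
        if st[i,4]<60: continue
        ys,xs=np.nonzero(l==i);w=np.array([onz(p,q,z)[:2]*1000 for q in zip(ys,xs)],np.float32)
        print('blue',st[i],[np.round(v,1) for v in cv2.minAreaRect(w)])
p=shot('wrist');blob(p,0,.066);q=shot('side')
for P in(p,q):
  for t,z in(('blue_ring_center',.033),('bar_mid',.072)):
    print(t,[(np.round(d['centre']).tolist(),round(d['confidence'],2),onz(P,d['centre'],z)[:2].round(4).tolist()) for d in imaging.tip_of(P,t)[:4]])
a=cv2.resize(p['frame'],(400,300));b=cv2.resize(q['frame'][100:292,90:346],(400,300))
cv2.imwrite('pics/%s.png'%sys.argv[1],np.hstack([a,b]))
E
python3 r.py f;python3 go.py 503 -161 83 102.6
```

```text
time: 5.75
tcp_pos: [0.5026, -0.1591, 0.0833]
tool_rot: [-0.001, 0.625, 0.781, -0.0]
force: [0.8, -0.3, -0.8]
finger_gap: 0.0214
gripper_force: 45.0
blue [   0    0  150   62 4550] [array([380.8, -66.4]), array([83.6, 29.5]), np.float64(12.2)]
blue_ring_center []
bar_mid [([79.0, 260.0], 0.72, [0.4842, -0.0685]), ([241.0, 256.0], 0.52, [0.5027, -0.1616])]
blue_ring_center [([188.0, 186.0], 0.8, [0.369, 0.0949]), ([216.0, 171.0], 0.74, [0.3442, -0.0309]), ([196.0, 214.0], 0.59, [0.4542, 0.0508])]
bar_mid [([303.0, 123.0], 0.59, [0.2925, -0.3284])]
dp [ 2.5 -0.3  0.5] rot [ 0.0002  0.0003 -0.0021] | tcp [ 503.8 -163.4   83.5] F [-0.1 -0.  -0.6] q [-0.44  0.57  1.94 -0.    0.64 -0.66] gap 0.021219801641009 t 6.05
```

View pics/f.png

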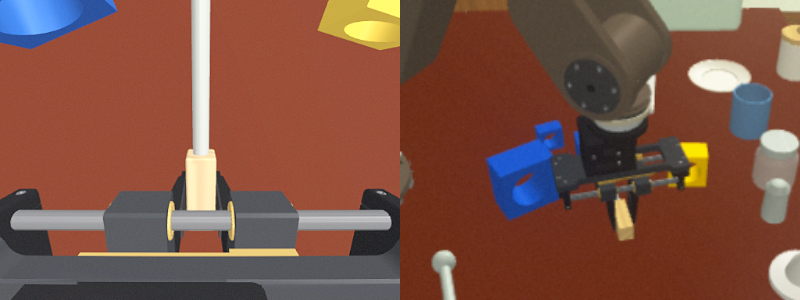

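```bash
python3 -m handwheel '{"dp":[[0,0,15],[0,0,30],[0,0,37],[0,0,37],[0,0,37]],"delta_rot":[[0,0,0],[0,0,0],[0,0,0],[0,0,0],[0,0,0]]}'; python3 - <<'E'
from h import *
import r0 if False else None
E
cat > t.py <<'E'
from h import *
import sys
p=shot('top');T=T_tool()
im=p['frame'].copy();S=5;r0,c0=165,205
big=cv2.resize(im[r0:r0+110,c0:c0+120],None,fx=S,fy=S,interpolation=cv2.INTER_CUBIC)
for d in(95,170,205,225,245):
    X=T[:3,3]+T[:3,0]*d/1000;X[2]-=.0106
    r,c=proj(p,X);cv2.circle(big,(int((c-c0+.5)*S),int((r-r0+.5)*S)),3,(0,255,0),-1);print(d,X.round(4))
cv2.imwrite('pics/%s.png'%sys.argv[1],big)
E
python3 t.py g; python3 go.py 503 -161 46.6 102.6
```

```text
time: 6.55
tcp_pos: [0.5037, -0.1627, 0.0468]
tool_rot: [0.0, 0.626, 0.78, -0.0]
force: [0.1, -0.1, -0.4]
finger_gap: 0.0216
gripper_force: 45.0
95 [ 0.4832 -0.0699  0.0364]
170 [0.467  0.0033 0.0364]
205 [0.4594 0.0375 0.0364]
225 [0.455  0.057  0.0364]
245 [0.4507 0.0765 0.0364]
dp [ 1.8 -0.5  0.5] rot [ 0.0005  0.0005 -0.0013] | tcp [ 503.8 -162.6   47.1] F [ 0.1  0.7 -1.2] q [-0.44  0.63  1.96 -0.    0.56 -0.66] gap 0.02176159628819184 t 6.6  File "<stdin>", line 2
    import r0 if False else None
              ^^
SyntaxError: invalid syntax
```

View pics/g.png

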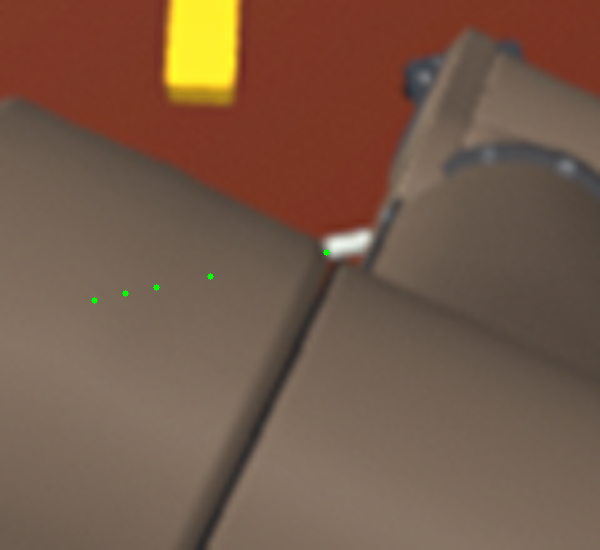

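The arm hides the ring from the top camera. The visible bit of rod at (327,247) sits about 1 px towards +x of my prediction, so I shift 2 mm towards -x and insert in stages while watching the force.

```bash
python3 -m handwheel '{"dp":[[8,-2,0],[18,-2,0],[28,-2,0],[38,-2,0],[45,-2,0]],"delta_rot":[[0,0,0],[0,0,0],[0,0,0],[0,0,0],[0,0,0]]}'; python3 - <<'E'
from h import *
q=shot('side');f=q['frame'][150:246,130:258]
cv2.imwrite('pics/i.png',cv2.resize(f,(640,480),interpolation=cv2.INTER_CUBIC))
E
```

```text
time: 7.1
tcp_pos: [0.4916, -0.1176, 0.0467]
tool_rot: [-0.0, 0.625, 0.78, -0.0]
force: [-0.6, -1.2, -1.5]
finger_gap: 0.0221
gripper_force: 45.0
```

View pics/i.png

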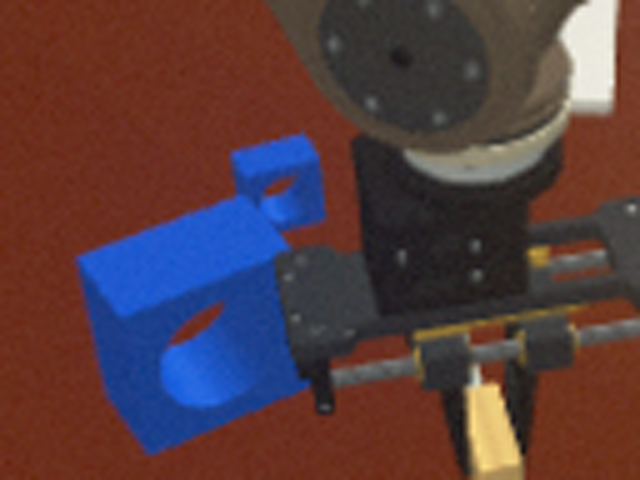

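The side view shows the middle ring hidden behind the gripper. The gripper's left end at (300,300) is near the large ring but should pass above its top. There is no contact force, so I continue in.

```bash
python3 -m handwheel '{"dp":[[8,0,0],[16,0,0],[24,0,0],[32,0,0],[38,0,0]],"delta_rot":[[0,0,0],[0,0,0],[0,0,0],[0,0,0],[0,0,0]]}'; python3 go.py 474 -43 46.6 102.6
```

```text
time: 7.65
tcp_pos: [0.4834, -0.0809, 0.0466]
tool_rot: [-0.0, 0.626, 0.78, -0.0]
force: [1.4, -0.5, -0.1]
finger_gap: 0.0213
gripper_force: 45.0
dp [39.1 -0.9  0. ] rot [-0.0001  0.     -0.0007] | tcp [483.4 -80.9  46.6] F [ 1.4 -0.5 -0.1] q [-0.3   0.6   2.05 -0.    0.49 -0.52] gap 0.02133325380417091 t 7.65
```

```bash
python3 -m handwheel '{"dp":[[8,0,0],[16,0,0],[24,0,0],[32,0,0],[37,0,0]],"delta_rot":[[0,0,0],[0,0,0],[0,0,0],[0,0,0],[0,0,0]]}'; python3 go.py 474 -43 46.6 102.6
```

```text
time: 8.15
tcp_pos: [0.4753, -0.0448, 0.0466]
tool_rot: [-0.0, 0.625, 0.78, -0.0]
force: [-0.1, 0.6, -1.0]
finger_gap: 0.0217
gripper_force: 45.0
dp [ 2.  -0.9  0. ] rot [-0.0001  0.     -0.0006] | tcp [475.3 -44.8  46.6] F [-0.1  0.6 -1. ] q [-0.23  0.59  2.08 -0.    0.47 -0.45] gap 0.021740104141314463 t 8.15
```

```bash
python3 -m handwheel '{"dp":[[1,0,-6],[2,0,-12],[2,0,-18],[2,0,-26],[2,0,-36]],"delta_rot":[[0,0,0],[0,0,0],[0,0,0],[0,0,0],[0,0,0]]}'; python3 -m handwheel '{"dp":[[0,0,-15],[0,0,-35],[0,0,-55],[0,0,-75],[0,0,-85]],"delta_rot":[[0,0,0],[0,0,0],[0,0,0],[0,0,0],[0,0,0]]}'; python3 r.py j; python3 go.py 474 -43 46.6 102.6
```

```text
time: 8.65
tcp_pos: [0.4751, -0.0438, 0.0833]
tool_rot: [-0.0, 0.626, 0.78, -0.0]
force: [1.0, 0.8, -2.1]
finger_gap: 0.0216
gripper_force: 45.0
time: 9.15
tcp_pos: [0.4755, -0.0438, 0.1697]
tool_rot: [0.001, 0.626, 0.78, 0.001]
force: [-0.5, -0.9, -1.5]
finger_gap: 0.0215
gripper_force: 45.0
blue [145   0  60  23 569] [array([379.8,  90.3]), array([46.2, 15.4]), np.float64(12.3)]
blue [ 244   30   86   72 1343] [array([487. ,  59.4]), array([83.2, 44. ]), np.float64(43.6)]
blue [192  77  54  25 256] [array([422.9,  34.4]), array([15.8, 47.1]), np.float64(83.2)]
blue [  27  108  161  104 9883] [array([337.6, -37.7]), array([133.5,  63.2]), np.float64(32.9)]
blue_ring_center [([61.0, 258.0], 0.9, [0.4506, 0.0738])]
bar_mid []
blue_ring_center [([216.0, 170.0], 0.96, [0.3413, -0.0292]), ([165.0, 214.0], 0.79, [0.4451, 0.2134]), ([187.0, 187.0], 0.6, [0.3719, 0.0982]), ([183.0, 312.0], 0.23, [0.7399, 0.1034])]
bar_mid [([160.0, 210.0], 0.71, [0.4369, 0.1783]), ([160.0, 241.0], 0.25, [0.5317, 0.1782])]
dp [  0.6  -0.5 120.2] rot [-0.0013 -0.0005 -0.001 ] | tcp [474.8 -43.6 166.8] F [ 0.5 -0.7 -1.1] q [-0.23  0.37  1.99 -0.    0.78 -0.45] gap 0.021973269638524737 t 9.45
```

View pics/j.png

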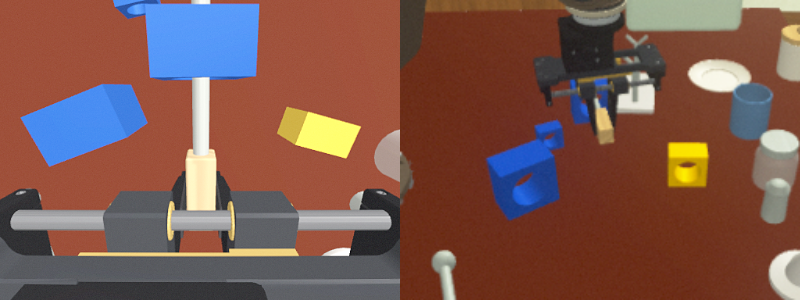

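The middle ring hangs on the rod at (200,40) in the wrist view, lifted clear, and nothing else has moved. Next I locate the ring along the rod and the stand.

```bash
cat > s.py <<'E'
from h import *
from scipy.optimize import least_squares
p=shot('wrist');T=T_tool()
for d in imaging.tip_of(p,'blue_ring_center')[:1]:
    X=onz(p,d['centre'],T[2,3]-.0276);print('ring in tool',((X-T[:3,3])@T[:3,:3]*1000).round(1))
p=shot('top');q=shot('side')
print('crop corners',[onz(p,(120+y/2.8-.5,120+x/2.8-.5),.012)[:2].round(4).tolist() for x,y in((44,183),(176,193),(170,262),(42,252))])
for P,box in((p,(180,220,128,190)),(q,(140,180,215,262))):
    hsv=cv2.cvtColor(P['frame'],cv2.COLOR_BGR2HSV);m=((hsv[...,1]<70)&(hsv[...,2]>(195 if P is p else 170))).astype('uint8')
    k=np.zeros_like(m);a,b,c,d=box;k[a:b,c:d]=m[a:b,c:d];k=cv2.morphologyEx(k,cv2.MORPH_OPEN,np.ones((5,5)))
    ys,xs=np.nonzero(k);w=np.array([onz(P,v,.012)[:2]*1000 for v in zip(ys,xs)],np.float32)
    print('base',len(ys),w.mean(0).round(1),[np.round(v,1) for v in cv2.minAreaRect(w)])
    print([(np.round(d['centre'],1).tolist(),round(d['confidence'],2),onz(P,d['centre'],z)[:2].round(4).tolist()) for t,z in(('stand',0),('stand_seat',.1085)) for d in imaging.tip_of(P,t)[:2]])
E
python3 s.py
```

```text
ring in tool [103.2   0.5  27.7]
crop corners [[0.5784, 0.3736], [0.5683, 0.2159], [0.4873, 0.2198], [0.4967, 0.3715]]
base 1027 [531.5 291.7] [array([532.6, 293.4]), array([150.1,  81.3]), np.float64(86.2)]
[([201.1, 157.2], 0.92, [0.5268, 0.3003]), ([195.6, 147.1], 0.61, [0.5302, 0.3043])]
base 277 [535.1 244.2] [array([531.3, 250.8]), array([90.2, 75.7]), np.float64(88.4)]
[([161.0, 238.9], 0.81, [0.526, 0.2835]), ([214.6, 328.1], 0.58, [0.7715, -0.0006]), ([133.3, 240.0], 0.84, [0.5307, 0.2775])]
```

Ring sits 8 mm ahead of bar_mid. Stand is at about (531,294) mm, yaw 86.2° (base fitted as 150x81 mm). Now carrying it over.

```bash
python3 go.py 524.5 197.5 205 86.2
```

```text
dp [224.6 100.6 -37.6] rot [-0.0003 -0.      0.2853] | tcp [475.1 -43.6 167.5] F [ 0.2  1.1 -1.9] q [-0.23  0.37  1.99 -0.    0.78 -0.45] gap 0.02179813338893068 t 9.85
```

```bash
python3 -m handwheel '{"dp":[[3,1,-12],[13,5,-25],[30,13,-38],[50,22,-38],[75,33,-38]],"delta_rot":[[0,0,0],[0,0,0.02],[0,0,0.04],[0,0,0.06],[0,0,0.09]]}'; python3 -m handwheel '{"dp":[[26,9,0],[52,18,0],[78,26,0],[103,35,0],[120,41,0]],"delta_rot":[[0,0,0.03],[0,0,0.06],[0,0,0.09],[0,0,0.12],[0,0,0.14]]}'; python3 go.py 524.5 197.5 205 86.2
```

```text
time: 10.35
tcp_pos: [0.4912, 0.0372, 0.206]
tool_rot: [0.0, 0.661, 0.751, 0.0]
force: [1.5, -0.1, -1.7]
finger_gap: 0.0218
gripper_force: 45.0
time: 10.85
tcp_pos: [0.5164, 0.1626, 0.2055]
tool_rot: [-0.0, 0.711, 0.703, -0.0]
force: [-0.0, -0.0, -1.3]
finger_gap: 0.0216
gripper_force: 45.0
dp [35.   7.7  0.5] rot [-0.0001  0.      0.0549] | tcp [516.4 162.6 205.5] F [-0.  -0.  -1.3] q [0.18 0.41 1.8  0.   0.94 0.19] gap 0.021638841393506067 t 10.85
```

```bash
python3 -m handwheel '{"dp":[[10,2,0],[20,4,0],[30,7,0],[35,8,0],[35,8,0]],"delta_rot":[[0,0,0.02],[0,0,0.04],[0,0,0.055],[0,0,0.055],[0,0,0.055]]}'; python3 -m handwheel '{"dp":[[0,0,0],[0,0,0],[0,0,0],[0,0,0],[0,0,0]],"delta_rot":[[0,0,0],[0,0,0],[0,0,0],[0,0,0],[0,0,0]]}' ; python3 - <<'E'
from h import *
p=shot('wrist');T=T_tool()
for d in imaging.tip_of(p,'blue_ring_center')[:1]:
    X=onz(p,d['centre'],T[2,3]-.0276);print('ring in tool',((X-T[:3,3])@T[:3,:3]*1000).round(1))
for t,z in(('stand_seat',.1085),('stand',0)):print(t,[(np.round(d['centre']).tolist(),round(d['confidence'],2),onz(p,d['centre'],z)[:2].round(4).tolist()) for d in imaging.tip_of(p,t)[:2]])
# expected projections for comparison with the picture
im=p['frame'].copy()
u=np.array([np.cos(np.radians(86.2)),np.sin(np.radians(86.2)),0]);v=np.array([u[1],-u[0],0]);S=np.array([.531,.2945,0])
def dot(X,c):
    r,k=proj(p,X);cv2.circle(im,(int(round(k)),int(round(r))),2,c,-1)
for e in(-.045,.045):
    for b,z in((-.02,.12),(.02,.12),(0,.1)):dot(S+u*e+v*b+[0,0,z],(0,255,0))
for e in(-.075,.075):
    for b in(-.04,.04):dot(S+u*e+v*b+[0,0,.012],(0,0,255))
for d in(40,80):
    X=T[:3,3]+T[:3,0]*d/1000;X[2]-=.0106;dot(X,(255,0,255))
cv2.imwrite('pics/k.png',cv2.resize(im,(768,576),interpolation=cv2.INTER_CUBIC))
E
python3 go.py 524.5 197.5 205 86.2
```

```text
time: 11.35
tcp_pos: [0.5246, 0.1963, 0.2054]
tool_rot: [-0.0, 0.73, 0.684, -0.0]
force: [0.1, 0.0, -2.3]
finger_gap: 0.0217
gripper_force: 45.0
time: 11.85
tcp_pos: [0.5247, 0.1958, 0.2056]
tool_rot: [0.0, 0.73, 0.683, 0.0]
force: [-0.9, -0.4, -0.8]
finger_gap: 0.0218
gripper_force: 45.0
ring in tool [103.8  -0.6  27.6]
stand_seat []
stand [([89.0, 255.0], 0.83, [0.5299, 0.2958])]
dp [ 1.5 -0.3  0.6] rot [0.0001 0.0001 0.0003] | tcp [524.7 196.  205.6] F [ 0.4 -0.5 -2. ] q [ 0.24  0.43  1.75 -0.    0.96  0.31] gap 0.0218045027061533 t 12.05
```

View pics/k.png

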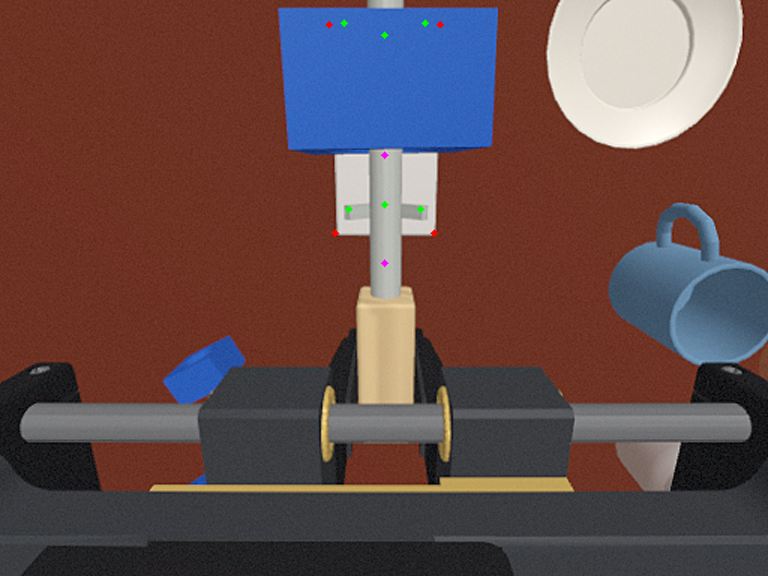

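The predictions match the picture: base corners at (335,233) and (434,233), prong tips at (348,211) and (421,211), with the rod centred over the notch. The ring is 8 mm beyond bar_mid, between the posts. Descending.

```bash
python3 -m handwheel '{"dp":[[0,0,14],[0,0,30],[0,0,46],[0,0,62],[0,0,76]],"delta_rot":[[0,0,0],[0,0,0],[0,0,0],[0,0,0],[0,0,0]]}'; python3 -m handwheel '{"dp":[[0,0,2],[0,0,4],[0,0,6],[0,0,8],[0,0,9]],"delta_rot":[[0,0,0],[0,0,0],[0,0,0],[0,0,0],[0,0,0]]}'; python3 -m handwheel '{"dp":[[0,0,0.5],[0,0,1],[0,0,1],[0,0,1],[0,0,1]],"delta_rot":[[0,0,0],[0,0,0],[0,0,0],[0,0,0],[0,0,0]]}'; python3 go.py 524.5 197.5 119 86.2
```

```text
time: 12.55
tcp_pos: [0.5246, 0.196, 0.1289]
tool_rot: [-0.0, 0.73, 0.683, -0.0]
force: [-0.2, 0.7, -2.2]
finger_gap: 0.0218
gripper_force: 45.0
time: 13.05
tcp_pos: [0.5248, 0.196, 0.1209]
tool_rot: [0.0, 0.73, 0.683, 0.0]
force: [0.6, 0.8, -1.6]
finger_gap: 0.0219
gripper_force: 45.0
time: 13.55
tcp_pos: [0.5247, 0.196, 0.1197]
tool_rot: [0.0, 0.73, 0.683, 0.0]
force: [-0.5, 0.3, -0.7]
finger_gap: 0.0216
gripper_force: 45.0
dp [ 1.5 -0.3  0.7] rot [0.0001 0.     0.0003] | tcp [524.7 196.  119.7] F [-0.5  0.3 -0.7] q [ 0.24  0.54  1.84 -0.    0.76  0.31] gap 0.021648586563739008 t 13.55
```

```bash
python3 -m handwheel '{"dp":[[0,0,0.5],[0,0,1],[0,0,1],[0,0,1],[0,0,1]],"delta_rot":[[0,0,0],[0,0,0],[0,0,0],[0,0,0],[0,0,0]]}';  python3 -m handwheel '{"dp":[[0,0,0.5],[0,0,1],[0,0,1],[0,0,1],[0,0,1]],"delta_rot":[[0,0,0],[0,0,0],[0,0,0],[0,0,0],[0,0,0]]}'
```

```text
time: 14.05
tcp_pos: [0.5248, 0.196, 0.1188]
tool_rot: [0.0, 0.73, 0.683, 0.0]
force: [1.1, -1.1, 3.3]
finger_gap: 0.0218
gripper_force: 45.0
time: 14.55
tcp_pos: [0.525, 0.196, 0.1184]
tool_rot: [0.0, 0.73, 0.683, 0.001]
force: [-1.6, -0.8, 10.0]
finger_gap: 0.0219
gripper_force: 45.0
```

Both notches took the rod at z ≈ 119 as predicted. I ease off 1 mm and open.

```bash
python3 -m handwheel '{"dp":[[0,0,-0.5],[0,0,-1],[0,0,-1],[0,0,-1],[0,0,-1]],"delta_rot":[[0,0,0],[0,0,0],[0,0,0],[0,0,0],[0,0,0]]}' - 10;  python3 -m handwheel '{"dp":[[0,0,0],[0,0,0],[0,0,0],[0,0,0],[0,0,0]],"delta_rot":[[0,0,0],[0,0,0],[0,0,0],[0,0,0],[0,0,0]]}' -0.3; python3 -m handwheel '{"dp":[[0,0,0],[0,0,-5],[0,0,-15],[0,0,-30],[0,0,-50]],"delta_rot":[[0,0,0],[0,0,0],[0,0,0],[0,0,0],[0,0,0]]}';  python3 -m handwheel '{"dp":[[0,0,-20],[0,0,-40],[0,0,-60],[0,0,-75],[0,0,-80]],"delta_rot":[[0,0,0],[0,0,0],[0,0,0],[0,0,0],[0,0,0]]}'; cat > v.py <<'E'
from h import *
p=shot('wrist');q=shot('side')
for P in(p,q):
  for t,z in(('blue_ring_center',.0915),('bar_mid',.1085),('bar_grip',.1085),('stand',0),('stand_seat',.1085)):
    print(t,[(np.round(d['centre']).tolist(),round(d['confidence'],2),onz(P,d['centre'],z)[:2].round(4).tolist()) for d in imaging.tip_of(P,t)[:3]])
hsv=cv2.cvtColor(p['frame'],cv2.COLOR_BGR2HSV)
for nm,m,z in(('wood',(abs(hsv[...,0].astype(int)-17)<7)&(hsv[...,1]>60)&(hsv[...,1]<190)&(hsv[...,2]>150),.1215),('blue',(abs(hsv[...,0].astype(int)-113)<12)&(hsv[...,1]>170)&(hsv[...,2]>100),.1245)):
    n,l,st,c=cv2.connectedComponentsWithStats(m.astype('uint8'))
    for i in range(1,n):
        if st[i,4]>300:
            ys,xs=np.nonzero(l==i);w=np.array([onz(p,v,z)[:2]*1000 for v in zip(ys,xs)],np.float32);print(nm,st[i],[np.round(v,1) for v in cv2.minAreaRect(w)])
E
python3 v.py
```

```text
time: 15.05
tcp_pos: [0.5247, 0.196, 0.1185]
tool_rot: [0.0, 0.73, 0.683, -0.0]
force: [1.8, -0.0, 0.8]
finger_gap: 0.022
gripper_force: 10.0
time: 15.55
tcp_pos: [0.5246, 0.196, 0.1186]
tool_rot: [-0.0, 0.73, 0.683, -0.0]
force: [-0.3, -0.2, 0.6]
finger_gap: 0.0567
gripper_force: 0.0
time: 16.05
tcp_pos: [0.5244, 0.1959, 0.1694]
tool_rot: [-0.0, 0.73, 0.683, -0.0]
force: [0.2, -0.3, 0.0]
finger_gap: 0.0619
gripper_force: 0.0
time: 16.55
tcp_pos: [0.525, 0.1961, 0.2509]
tool_rot: [0.001, 0.73, 0.683, 0.001]
force: [-0.1, 0.1, 0.4]
finger_gap: 0.0616
gripper_force: 0.0
blue_ring_center [([84.0, 257.0], 0.82, [0.5325, 0.2986]), ([232.0, 151.0], 0.58, [0.3966, 0.1431])]
bar_mid [([89.0, 257.0], 0.73, [0.5328, 0.2919])]
bar_grip [([187.0, 257.0], 0.63, [0.5262, 0.1936]), ([94.0, 253.0], 0.51, [0.5283, 0.2879])]
stand [([95.0, 254.0], 0.81, [0.5294, 0.2925])]
stand_seat []
blue_ring_center [([184.0, 186.0], 0.71, [0.3825, 0.0304]), ([135.0, 240.0], 0.68, [0.5312, 0.2974])]
bar_mid [([302.0, 123.0], 0.87, [0.3054, -0.3544]), ([149.0, 238.0], 0.62, [0.5217, 0.1826]), ([134.0, 239.0], 0.5, [0.5285, 0.2762])]
bar_grip [([354.0, 132.0], 0.86, [0.343, -0.4564]), ([148.0, 240.0], 0.77, [0.5295, 0.1835])]
stand [([159.0, 238.0], 0.7, [0.5231, 0.2981])]
stand_seat [([132.0, 239.0], 0.78, [0.5283, 0.2869])]
wood [ 246  157   22   61 1262] [array([525.6, 196.2]), array([63.6, 21.6]), np.float64(85.6)]
wood [145 257  19  50 412] [array([401.5,  93.8]), array([65. , 18.6]), np.float64(75.5)]
wood [ 172  318  282   10 1763] [array([581.8,  26.5]), array([ 13., 336.]), np.float64(86.0)]
blue [ 222   58   73   47 3306] [array([533.7, 297.5]), array([39.5, 65.1]), np.float64(86.2)]
blue [125 214  46  30 866] [array([407.8, 154.8]), array([51.4, 26.1]), np.float64(23.0)]
```

Everything agrees: handle level at (526,196), ring hanging at y ≈ 298 between the posts, bar_mid at y ≈ 291, stand centre at about 293, gripper clear.

```bash
python3 -m handwheel '{"dp":[[0,0,0],[0,0,0],[0,0,0],[0,0,0],[0,0,0]],"delta_rot":[[0,0,0],[0,0,0],[0,0,0],[0,0,0],[0,0,0]]}'; python3 -c "
from cell import ctrl;print(ctrl.hand_in())"
```

```text
time: 17.65
tcp_pos: [0.5247, 0.196, 0.2486]
tool_rot: [0.0, 0.73, 0.683, 0.0]
force: [-0.1, -0.7, -0.5]
finger_gap: 0.062
gripper_force: 0.0
the job is handed in; nothing more can be done
None
```

I handed the job in at 17.65 s; the hand-in gave no verdict. On the last measurements the small bar lies in both notches of the stand, the middle blue ring hangs between the posts, and the gripper is open and clear.

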